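# Open the wire-feed control box and jog the wire

## Task

On the welding bench, push the cover of the grey control box up by its overhanging front edge and on past upright, without flinging it, so that it stays open under its own weight. Then press the larger of the two buttons underneath right down, keep it down for about a second and let it go. Do not press the smaller button, and do not shift the other things on the bench.

Things in the scene. Friction and masses are not known exactly. Their poses are not given: they have to be found in the camera images.
- ctrl_box: Grey sheet-steel control box, fixed to the bench, 140 deep (x) x 180 wide (y) x 90 high mm. Origin: centre of its underside, on the bench. Its x axis points from its front (the side with the overhanging edge, turned roughly to the robot's right) to its hinge side (roughly to the robot's left, within 0.3 rad), z up. Under the cover its top is an open well with 3 mm walls, panel 60 mm above the bench, on which the two buttons stand.
- cover (a joint): Angle of the box's flat cover about its hinge: 0 shut (level), 1.57 upright, 1.95 fully open, leaning back against its stop. Cover 180 x 190 x 4 mm, 0.2 to 0.45 kg; hinge free, no catch, no spring: it falls shut before about 1.55 and falls open beyond.
- cover_hinge (a point): Middle of the cover's hinge line, along the top of the box's far wall (70 mm beyond the box centre, 91 mm above the bench). The hinge line runs along the box's y axis. The underside of the cover lies in the plane through this line.
- cover_lip (a point): Middle of the cover's front edge, a rolled bead 10 mm thick and 190 mm long along the box's y axis, 175 mm from the hinge line; it moves with the cover. Shut, the bead is centred 93 mm above the bench and overhangs the box's front wall by 35 mm, free underneath so a fingertip can come up under it.
- large_top (a point): Centre of the top of the larger button: round, black, 38 mm across, in a round black housing 54 mm across, top 82 mm above the bench (8 mm below the box rim), pressed straight down. It stands in the half of the panel nearer the robot or in the farther half, 42 mm along the box's y axis from the centre and 10 mm towards the box's front.
- large (a joint): Travel of the larger button in m: 0 up, 0.006 fully down. A spring returns it; fully down takes 5 N.
- small_top (a point): Centre of the top of the smaller button: round, black, 20 mm across, in the other half of the panel. Not to be pressed.
- small (a joint): Travel of the smaller button in m: 0 up, 0.006 fully down.
- lug_plate: Loose bystander: flat steel lug plate, 152 x 64 x 14 mm, beside the box. Origin under the centre of its wide end, x towards the narrow end.
- lug_small: Loose bystander: flat steel lug plate, 100 x 48 x 12 mm, lying in front of the box. Origin under the centre of its wide end, x towards the narrow end.
- angle_iron: Loose bystander: offcut of angle iron, 130 x 45 x 45 mm, beside the box. Origin under its middle, x along it.
- spray_can: Loose bystander: upright bare metal can, 54 mm across, 160 high. Origin under its centre.
- hammer: Loose bystander: hammer lying down to the left, x along it from handle to head.
- brush: Loose bystander: hand brush lying down to the right, x along it.
- pipe_stub: Loose bystander: upright pipe offcut, 60 mm across, 60 high. Origin under its centre.

How it is judged:
By the outcome, as a careful person would: the job done as asked, in the order asked, and still so for the second after the job is handed in, with the robot touching nothing.
It also fails if it takes over 54 s, if anything falls off the work surface, if the arm or the gripper's body presses on something with over 40 N, if the wrist force passes 120 N, or if a joint passes its speed limit or range.

## Robot

A 6-joint arm with a two-finger parallel gripper is mounted at the origin on the work surface. World frame = base frame: x ahead of the robot, y to its left, z up, the work surface at z = 0. Lengths are in m, angles in rad, forces in N, time in s.
With the tool pointing down it reaches from about 0.375 to 0.9 m from the base axis. Payload 3.1 kg.
Tool frame: the origin (TCP) lies between the finger pads; the fingertips stand manip.nose_length ahead of it and the grasp point (between the pads) lies 5 mm behind it (manip.nose_length is the distance from the TCP to the fingertips, in m); z points along the fingers, y is the line along which they close (so a half turn about z gives the same grasp; the last joint's range is limited). The gripper opens to 85 mm and grips with 20 to 120 N. Pads are 22 mm wide; open, the fingers measure 114 mm over their backs; the gripper's body (76 mm by 85 mm) begins 54 mm behind the grasp point. The pads swing forward as they close: fully open they stand 13 mm farther back than shut.
Start: joints at [-1.427, 0.527, 1.433, -0, 1.181, -0.178], TCP at [0.198, -0.593, 0.245] pointing down, gripper open.
Joint ranges: [-3.08, 3.08], [-0.75, 2.2], [0.22, 2.44], [-1.43, 4.57], [0, 2.65], [-2.85, 2.85]. Speed limits (rad/s): [2.79, 2.79, 3.14, 3.14, 3.14, 3.14].

## Interface

Orientations are given as a unit quaternion [x, y, z, w].
In Python, from station import monitor, eyes, job, manip gives the robot as it stands.
- The arm moves only by the shell command python3 -m pendant 'ROWS' [FORCE]. ROWS is JSON, a list that holds one entry, the list of rows, each a list of 7 numbers: the shift along the tool's x, y, z as a fraction of full scale, then the turn, a rotation vector about the tool's x, y, z as a fraction of full scale, then the opening, from 0 (shut) to 1 (fully open). A call has 1 to 20 rows; each row shifts and turns the commanded pose from where the row before left it, along the tool's axes as they then stand; what a row does not reach is not made up. Full scale, the value 1, is 800 mm for a shift and 0.12 rad for a turn. A row lasts 1/10 s, in which the tool goes at most 50 mm and 8.59 degrees, less where a joint would pass 70% of its speed; a pose out of reach is approached as far as the arm can. A call with a number of a shift or a turn outside -1 to 1 is refused whole. A call with a gripper value outside its range is refused whole. The fingers move at their own pace and stop on an object; FORCE is the grip in N (left out, the last holds). Time passes only in rows, so rows that do not move let the fingers close. It gives the time, the measured TCP pose, the force, the opening and the grip force at its end, in the units of the state.
- monitor.sense(): the state, without advancing time (a new reading comes with each control period).
- eyes.snapshot(name): name is "scene" or "top" or "wrist"; returns a dict with "pixels" (384x512x3 uint8, red, green, blue), "depth" (384x512 float32, m along the optical axis (not along the pixel's ray), 0 where there is no reading), "intrinsics" (3x3 intrinsics, pixels), "k1" (the pictures are not rectified: a ray, as slopes to the right and down, at radius r is drawn at 1 + k1 r^2 times it, then the intrinsics apply), "eye" and "attitude" of the camera in the world. Camera axes: x right, y down, z forward; pixel columns grow to the right and rows downward; lengths in m; the calibration is good to about 2 mm. A picture is of the moment at which its call begins.
- job.sign_off(): hands the job in; it is judged then, once.
The state is a dict: "t": time; "q": joint angles; "qd": joint speeds; "tau": joint torques, N m; "tcp_pos": TCP position; "tool_rot": TCP orientation; "force": force on the tool from outside, world axes, zero at the start; "ft_torque": the same for the moment, N m; "finger_gap": opening from 0.0 (shut) to 1.0 (fully open); "gripper_force": force on a finger pad.
Only numpy, scipy, OpenCV 4.12 (cv2) and the standard library are available. Lean on these libraries where they do the work, as an engineer would, in place of code of your own. Each camera call takes 0.05 s, during which the arm holds its last target. There are 200 camera calls.

## Working session

There is one attempt and no reset: what is moved stays moved. The work goes in short steps, Python scripts to look and compute and a shell command to move; the robot and the scene stay as the last step left them, time stands still between calls to the robot, and variables do not carry over. Pictures are saved under pics/ and viewed, at most 10 in all, crops included, and the job is handed in when it is done.

```bash
ls; mkdir -p pics; python3 - <<'E'
from station import monitor, eyes, job, manip
import cv2, numpy as np
s=monitor.sense(); print(s); print(manip.nose_length)
ims=[]
for n in ("scene","top"):
    d=eyes.snapshot(n); np.savez(f"{n}.npz",**d)
    print(n,d["intrinsics"],d["k1"],d["eye"],d["attitude"])
    cv2.imwrite(f"pics/{n}0.png",d["pixels"][:,:,::-1])
E
```

```text
pics
{'t': 0.0, 'q': array([-1.42748479e+00,  5.28455212e-01,  1.43388290e+00,  1.83853479e-05,
        1.18143726e+00, -1.78534293e-01]), 'qd': array([ 8.40832277e-04, -1.63475164e-03, -1.89980856e-03,  4.31150886e-05,
       -4.55988133e-04,  6.85106273e-05]), 'tau': array([ 2.20907590e-03, -4.42338932e+01, -1.78026778e+01, -1.08497652e-04,
        8.35845654e-03, -4.54095598e-06]), 'tcp_pos': array([ 0.19761166, -0.59221509,  0.24434651]), 'tool_rot': array([ 9.87079799e-01,  1.60225714e-01,  2.77188825e-05, -1.09104252e-03]), 'force': array([-0.36740173, -0.1863699 , -0.12538864]), 'ft_torque': array([ 9.91598304e-05,  1.12847612e-02, -2.66707460e-02]), 'gripper_force': 0.0, 'finger_gap': 1.0023068552777057}
0.014
scene [[453.3127215    0.         261.05363281]
 [  0.         453.3127215  194.15266741]
 [  0.           0.           1.        ]] -0.07576045999504372 [1.32734    0.17155622 1.40592255] [ 0.61626141  0.74300038 -0.20047789 -0.16727499]
top [[416.46861393   0.         251.71590729]
 [  0.         416.46861393 186.71125658]
 [  0.           0.           1.        ]] -0.09945478827192297 [0.42003666 0.01905505 1.85832188] [ 0.71127478 -0.70133113  0.03055941 -0.03590196]
```

View pics/scene0.png

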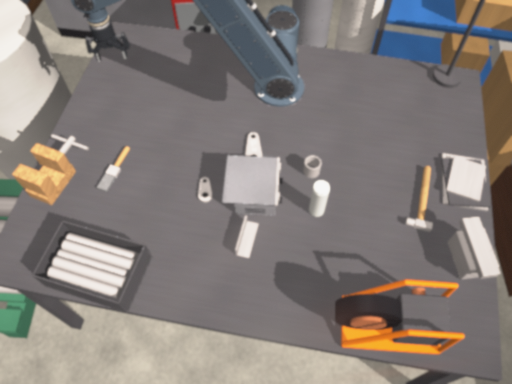

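View pics/top0.png

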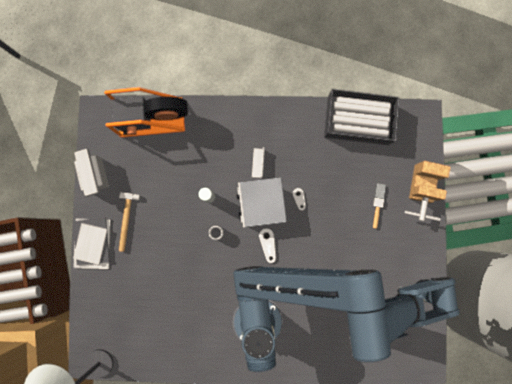

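Scene view: the box is at about (252,182). Lug plates are at (253,145) and (204,189), angle iron at (247,237), pipe at (313,165) and can at (319,197). In the top view the cover is at about (262,202), its front edge to the right near (286,200), with the small lug at (299,198). I'll measure the cover in both views.

```bash
cat > h.py <<'E'
import numpy as np, cv2
from scipy.spatial.transform import Rotation as R
def rays(d,uv):
    K=d["intrinsics"]; k=float(d["k1"]); uv=np.atleast_2d(uv).astype(float)
    p=np.c_[(uv[:,0]-K[0,2])/K[0,0],(uv[:,1]-K[1,2])/K[1,1]]; q=p.copy()
    for _ in range(20): q=p/(1+k*(q**2).sum(1,keepdims=True))
    return np.c_[q,np.ones(len(q))]
def rot(d): return R.from_quat(d["attitude"]).as_matrix()
def onplane(d,uv,z):
    r=rays(d,uv)@rot(d).T; e=np.asarray(d["eye"]); return e+r*((z-e[2])/r[:,2])[:,None]
def cloud(d):
    h,w=d["depth"].shape; u,v=np.meshgrid(np.arange(w),np.arange(h))
    P=np.asarray(d["eye"])+(rays(d,np.c_[u.ravel(),v.ravel()])*d["depth"].reshape(-1,1))@rot(d).T
    P[d["depth"].ravel()==0]=np.nan
    return P.reshape(h,w,3)
def load(n): return dict(np.load(n+".npz"))
E
python3 - <<'E'
from h import *
for n in("top","scene"):
    d=load(n);P=cloud(d)
    m=(P[...,2]>.08)&(P[...,2]<.112)&(P[...,0]>.3)&(P[...,0]<.8)&(abs(P[...,1]+.0)<.25)
    nl,L,S,C=cv2.connectedComponentsWithStats(m.astype(np.uint8))
    i=1+np.argmax(S[1:,4]); uv=np.argwhere(L==i)[:,::-1]
    z=np.median(P[L==i][:,2]);q=P[L==i]
    c=cv2.findContours((L==i).astype(np.uint8),0,1)[0][0][:,0]
    w=onplane(d,c,.095)[:,:2]
    r=cv2.minAreaRect((w*1000).astype(np.float32));print(n,S[i],"z",z,r,cv2.boxPoints(r).round(0).tolist())
    # other things
    m=(P[...,2]>.007)&(P[...,0]>.3)&(P[...,0]<.9)&(abs(P[...,1])<.3)&(L!=i)
    nl,L2,S2,_=cv2.connectedComponentsWithStats(m.astype(np.uint8))
    for j in range(1,nl):
        if S2[j,4]>15: 
            b=P[L2==j]; print(S2[j],b.min(0).round(3),b.max(0).round(3))
E
```

```text
top [ 237  177   49   50 1954] z 0.09413881320636464 ((523.1871337890625, -7.048545837402344), (189.8467559814453, 189.46771240234375), 7.609658241271973) [[417.0, 74.0], [442.0, -114.0], [630.0, -88.0], [605.0, 99.0]]
[325 117   5  20  72] [ 0.826 -0.299  0.011] [ 0.899 -0.289  0.107]
[257 147   8  31  66] [ 0.639 -0.018  0.007] [0.775 0.012 0.051]
[292 187  13  23 161] [ 0.498 -0.199  0.007] [ 0.596 -0.146  0.022]
[199 188  16  14 175] [0.523 0.2   0.007] [0.577 0.249 0.17 ]
[236 194   4   5  16] [0.541 0.089 0.029] [0.559 0.103 0.077]
[237 211   5   7  16] [0.459 0.079 0.008] [0.485 0.098 0.043]
[209 225  14  15  76] [0.361 0.16  0.007] [0.422 0.22  0.069]
[259 229  17  25 286] [ 0.302 -0.072  0.007] [ 0.408 -0.001  0.026]
[339 269  42   8 250] [ 0.3   -0.299  0.659] [ 0.312 -0.214  0.832]
scene [ 222  155   59   51 2612] z 0.09568064823469458 ((524.403076171875, -8.266349792480469), (196.33900451660156, 189.10989379882812), 7.587276935577393) [[415.0, 72.0], [440.0, -115.0], [634.0, -89.0], [609.0, 98.0]]
[246 140  17  17 229] [ 0.301 -0.069  0.008] [ 0.378 -0.004  0.023]
[304 156  19  22 280] [0.334 0.158 0.007] [0.425 0.22  0.067]
[199 178  13  24 245] [ 0.496 -0.203  0.007] [ 0.594 -0.148  0.022]
[279 178   4   6  24] [0.463 0.078 0.03 ] [0.485 0.09  0.048]
[309 181  20  36 506] [0.43  0.199 0.007] [0.581 0.256 0.168]
[278 197   5   7  18] [0.541 0.09  0.008] [0.584 0.102 0.077]
[235 204  41  12 407] [ 0.598 -0.051  0.007] [0.62  0.086 0.08 ]
[236 216  22  39 183] [ 0.636 -0.016  0.007] [0.77  0.034 0.052]
[246 238   8   7  18] [0.699 0.009 0.007] [0.725 0.03  0.011]
[136 244  16  31 239] [ 0.823 -0.3    0.007] [ 0.9   -0.292  0.107]
```

```bash
cat >> h.py <<'E'
ux=np.array([-.132,.991,0]);ux/=np.linalg.norm(ux);uz=np.array([0,0,1.]);ub=np.cross(uz,ux)
lip=np.array([.536,-.097,.093]);hinge=lip+.175*ux; hinge[2]=.091
T=np.radians(35);a=np.cos(T)*ux-np.sin(T)*uz;n=np.sin(T)*ux+np.cos(T)*uz
yt=-ub; Rt=np.c_[np.cross(yt,a),yt,a]   # finger axis tilted, closing axis along the bead
nose=.014
tip0=lip-n*.016+a*.0295
def delta(pos,Rm=None):
    from station import monitor
    s=monitor.sense();Rc=R.from_quat(s["tool_rot"])
    print("t",s["t"],"q",s["q"].round(2),"F",s["force"].round(1),"tcp",s["tcp_pos"].round(4))
    print("shift/0.8 in tool axes",(Rc.inv().apply(np.asarray(pos)-s["tcp_pos"])/.8).round(4), "m",np.linalg.norm(pos-s["tcp_pos"]).round(3))
    if Rm is not None: print("turn/0.12",((Rc.inv()*R.from_matrix(Rm)).as_rotvec()/.12).round(3))
E
python3 - <<'E'
from h import *
ins=tip0-.013*uz-nose*a
pre=ins-.1*a
print("insert tcp",ins,"pre",pre,"hinge",hinge)
delta(np.array([pre[0],pre[1]-.05,.3]),Rt)
E
```

```text
insert tcp [ 0.53553529 -0.09351118  0.05800313] pre [ 0.54635078 -0.17470925  0.11536078] hinge [0.51289428 0.07646794 0.091     ]
t 0.1 q [-1.43  0.53  1.43 -0.    1.18 -0.18] F [ 0.4 -0.6  1. ] tcp [ 0.1976 -0.5923  0.2444]
shift/0.8 in tool axes [ 0.5589 -0.2982 -0.0687] m 0.51
turn/0.12 [  5.484   6.636 -10.561]
```

```bash
python3 -m pendant '[[[0.0466,-0.0249,-0.0057,0,0,0,0],[0.0466,-0.0249,-0.0057,0,0,0,0],[0.0466,-0.0249,-0.0057,0,0,0,0],[0.0466,-0.0249,-0.0057,0,0,0,0],[0.0466,-0.0249,-0.0057,0,0,0,0],[0.0466,-0.0249,-0.0057,0,0,0,0],[0.0466,-0.0249,-0.0057,0,0,0,0],[0.0466,-0.0249,-0.0057,0,0,0,0],[0.0466,-0.0249,-0.0057,0,0,0,0],[0.0466,-0.0249,-0.0057,0,0,0,0],[0.0466,-0.0249,-0.0057,0,0,0,0],[0.0466,-0.0249,-0.0057,0,0,0,0],[0,0,0,0,0,0,0]]]' 40
python3 -m pendant '[[[0,0,0,0.39,0.474,-0.754,0],[0,0,0,0.39,0.474,-0.754,0],[0,0,0,0.39,0.474,-0.754,0],[0,0,0,0.39,0.474,-0.754,0],[0,0,0,0.39,0.474,-0.754,0],[0,0,0,0.39,0.474,-0.754,0],[0,0,0,0.39,0.474,-0.754,0]]]'
python3 -c "
from h import *
delta(np.array([.546,-.225,.3]),Rt)"
```

```text
t: 1.4
tcp_pos: [0.5495, -0.2207, 0.3003]
tool_rot: [0.987, 0.163, 0.001, -0.0]
force: [-0.2, -0.6, 0.4]
finger_gap: 0.0
gripper_force: 0.0
t: 2.1
tcp_pos: [0.5456, -0.2252, 0.2998]
tool_rot: [0.856, 0.452, 0.166, -0.189]
force: [0.4, -0.5, -0.4]
finger_gap: -0.002
gripper_force: 0.0
t 2.1 q [-0.79  0.51  1.41  0.43  1.51 -0.28] F [ 0.4 -0.5 -0.4] tcp [ 0.5456 -0.2252  0.2998]
shift/0.8 in tool axes [ 0.0006  0.0002 -0.0001] m 0.001
turn/0.12 [ 2.746  3.319 -5.255]
```

```bash
python3 -m pendant '[[[0,0,0,0.39,0.474,-0.752,0],[0,0,0,0.39,0.474,-0.752,0],[0,0,0,0.39,0.474,-0.752,0],[0,0,0,0.39,0.474,-0.752,0],[0,0,0,0.39,0.474,-0.752,0],[0,0,0,0.39,0.474,-0.752,0],[0,0,0,0.39,0.474,-0.752,0],[0,0,0,0,0,0,0]]]'
python3 - <<'E'
from h import *
from station import eyes
delta(tip0-.013*uz-(nose+.1)*a,Rt)
d=eyes.snapshot("wrist");np.savez("w1.npz",**d)
d2=eyes.snapshot("scene")
cv2.imwrite("pics/w1.png",np.hstack([cv2.resize(d["pixels"],(400,300)),cv2.resize(d2["pixels"][100:300,130:380],(400,300))])[:,:,::-1])
E
```

```text
t: 2.9
tcp_pos: [0.5463, -0.2255, 0.2976]
tool_rot: [0.586, 0.666, 0.304, -0.347]
force: [0.2, 0.0, -0.7]
finger_gap: 0.001
gripper_force: 0.0
t 2.9 q [-0.82  0.75  1.18  0.55  2.   -0.93] F [ 0.2  0.  -0.7] tcp [ 0.5463 -0.2255  0.2976]
shift/0.8 in tool axes [-0.1503  0.0087  0.1823] m 0.189
turn/0.12 [ 0.017  0.008 -0.035]
```

View pics/w1.png

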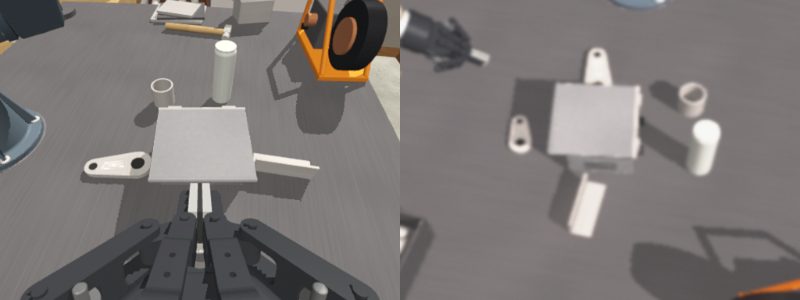

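Left, wrist view: the shut cover with its front edge at row ~181, columns 150–256, and the closed fingers centred on it at (200,185). Right, scene crop: the gripper is clear of everything. I'll check the lip from this second viewpoint.

```bash
python3 - <<'E'
from h import *
d=load("w1");P=cloud(d);D=P-lip
S=D@ux;B=D@ub;Z=P[...,2]
m=(Z>.075)&(Z<.115)&(abs(B)<.13)&(S>-.03)&(S<.2)
print("b range",np.percentile(B[m],[.5,99.5]),"s",np.percentile(S[m],[.2,99.8]))
for b in(-.08,-.05,.05,.08):
    k=m&(abs(B-b)<.004);print(b,"front s",S[k].min().round(4),"z there",Z[k][S[k]<S[k].min()+.008].round(4).max(),"plate z",np.median(Z[k&(S>.03)]).round(4))
E
```

```text
b range [-0.09201826  0.09573527] s [-0.00803321  0.18056829]
-0.08 front s -0.0076 z there 0.0991 plate z 0.0944
-0.05 front s -0.0074 z there 0.0999 plate z 0.0944
0.05 front s -0.0071 z there 0.0984 plate z 0.0945
0.08 front s -0.0074 z there 0.1 plate z 0.0946
```

```bash
python3 -m pendant '[[[-0.025,0.0015,0.0304,0,0,0,0],[-0.025,0.0015,0.0304,0,0,0,0],[-0.025,0.0015,0.0304,0,0,0,0],[-0.025,0.0015,0.0304,0,0,0,0],[-0.025,0.0015,0.0304,0,0,0,0],[-0.025,0.0015,0.0304,0,0,0,0],[0,0,0,0,0,0,0],[0,0,0,0,0,0,0]]]'
python3 - <<'E'
from h import *
from station import eyes
delta(tip0-.013*uz-nose*a,Rt)
E
```

```text
t: 3.8
tcp_pos: [0.5472, -0.1741, 0.1188]
tool_rot: [0.586, 0.667, 0.304, -0.346]
force: [0.0, -0.1, 0.2]
finger_gap: 0.003
gripper_force: 0.0
t 3.8 q [-0.77  0.93  1.35  0.54  1.68 -1.08] F [ 0.  -0.1  0.2] tcp [ 0.5472 -0.1741  0.1188]
shift/0.8 in tool axes [-0.0035 -0.0015  0.127 ] m 0.102
turn/0.12 [ 0.025  0.027 -0.017]
```

```bash
python3 -m pendant '[[[-0.0035,-0.0015,0,0,0,0,0],[0,0,0.025,0,0,0,0],[0,0,0.025,0,0,0,0],[0,0,0.025,0,0,0,0],[0,0,0.025,0,0,0,0],[0,0,0.025,0,0,0,0],[0,0,0,0,0,0,0],[0,0,0,0,0,0,0]]]'
python3 - <<'E'
from h import *
from station import eyes
delta(tip0-.013*uz-nose*a,Rt)
d=eyes.snapshot("wrist");d2=eyes.snapshot("scene")
cv2.imwrite("pics/w2.png",np.hstack([cv2.resize(d["pixels"],(400,300)),cv2.resize(d2["pixels"][110:260,150:350],(400,300))])[:,:,::-1])
# path plan, in tool axes relative to insert pose
def tip(th):
    e=-np.cos(th)*ux+np.sin(th)*uz; nb=np.cos(th)*uz+np.sin(th)*ux
    if th<=T: return hinge+.175*e+.002*nb-n*.016+a*.0295
    c=hinge+.146*e-.002*nb*0; return c-n*.011
p0=tip0-.013*uz
prev=p0
for th in (0,.15,.3,.45,.6,.75,.9,1.05,1.2,1.35,1.5,1.65,1.8,1.9):
    p=tip(th);v=(p-prev)/.8;print(th,"cum x,z",((p-p0)@n/.8).round(4),((p-p0)@a/.8).round(4),"step",(v@n).round(4),(v@a).round(4));prev=p
E
```

```text
t: 4.6
tcp_pos: [0.5366, -0.0958, 0.059]
tool_rot: [0.586, 0.668, 0.304, -0.344]
force: [1.2, -0.4, 0.5]
finger_gap: 0.002
gripper_force: 0.0
t 4.6 q [-0.69  0.98  1.49  0.59  1.49 -1.13] F [ 1.2 -0.4  0.5] tcp [ 0.5366 -0.0958  0.059 ]
shift/0.8 in tool axes [ 0.0007 -0.0009  0.0032] m 0.003
turn/0.12 [ 0.032  0.045 -0.   ]
0 cum x,z 0.0133 -0.0093 step 0.0133 -0.0093
0.15 cum x,z 0.0417 -0.0257 step 0.0284 -0.0164
0.3 cum x,z 0.0722 -0.0377 step 0.0305 -0.012
0.45 cum x,z 0.1042 -0.045 step 0.032 -0.0073
0.6 cum x,z 0.1369 -0.0475 step 0.0327 -0.0024
0.75 cum x,z 0.1683 -0.0463 step 0.0314 0.0012
0.9 cum x,z 0.195 -0.0405 step 0.0267 0.0058
1.05 cum x,z 0.2206 -0.0308 step 0.0256 0.0097
1.2 cum x,z 0.2444 -0.0173 step 0.0238 0.0134
1.35 cum x,z 0.2659 -0.0004 step 0.0215 0.0169
1.5 cum x,z 0.2847 0.0194 step 0.0188 0.0199
1.65 cum x,z 0.3003 0.0419 step 0.0156 0.0225
1.8 cum x,z 0.3124 0.0665 step 0.0121 0.0245
1.9 cum x,z 0.3183 0.0837 step 0.0059 0.0172
```

View pics/w2.png

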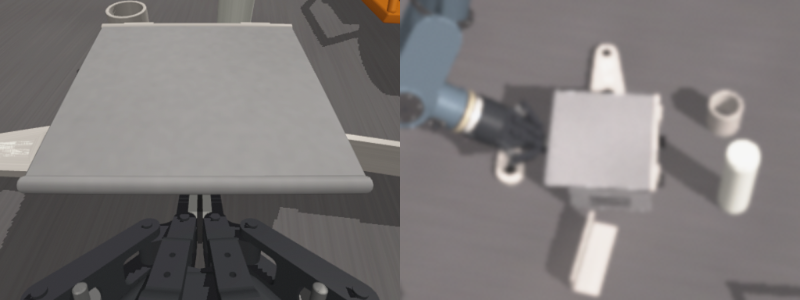

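Wrist view: the fingers are under the bead (row ~186, centred at col 200). Scene crop: the gripper is clear of the small lug. Starting the lift slowly.

```bash
python3 -m pendant '[[[0.005,-0.0005,-0.003,0,0,0,0],[0.005,0,-0.003,0,0,0,0],[0.005,0,-0.003,0,0,0,0],[0.007,0,-0.004,0,0,0,0],[0.007,0,-0.004,0,0,0,0],[0.007,0,-0.004,0,0,0,0],[0.007,0,-0.004,0,0,0,0],[0,0,0,0,0,0,0]]]'
python3 -m pendant '[[[0.0076,0,-0.003,0,0,0,0],[0.0076,0,-0.003,0,0,0,0],[0.0076,0,-0.003,0,0,0,0],[0.0076,0,-0.003,0,0,0,0],[0.008,0,-0.0018,0,0,0,0],[0.008,0,-0.0018,0,0,0,0],[0.008,0,-0.0018,0,0,0,0],[0.008,0,-0.0018,0,0,0,0],[0,0,0,0,0,0,0]]]'
python3 - <<'E'
from h import *
from station import eyes
p=tip0-.013*uz-nose*a+.8*(.1042*n-.045*a)
delta(p,Rt)
d=eyes.snapshot("wrist");d2=eyes.snapshot("scene")
cv2.imwrite("pics/w3.png",np.hstack([cv2.resize(d["pixels"],(400,300)),cv2.resize(d2["pixels"][110:260,150:350],(400,300))])[:,:,::-1])
E
```

```text
t: 5.5
tcp_pos: [0.5353, -0.0916, 0.0986]
tool_rot: [0.586, 0.667, 0.304, -0.345]
force: [0.8, -3.7, -1.5]
finger_gap: -0.001
gripper_force: 1.4
t: 6.4
tcp_pos: [0.5325, -0.0745, 0.1481]
tool_rot: [0.585, 0.667, 0.304, -0.346]
force: [0.2, -0.9, -1.7]
finger_gap: 0.001
gripper_force: 0.7
t 6.4 q [-0.67  0.83  1.53  0.61  1.57 -1.06] F [ 0.2 -0.9 -1.7] tcp [ 0.5325 -0.0745  0.1481]
shift/0.8 in tool axes [-0.0019  0.0006 -0.0001] m 0.002
turn/0.12 [ 0.017  0.024 -0.007]
```

View pics/w3.png

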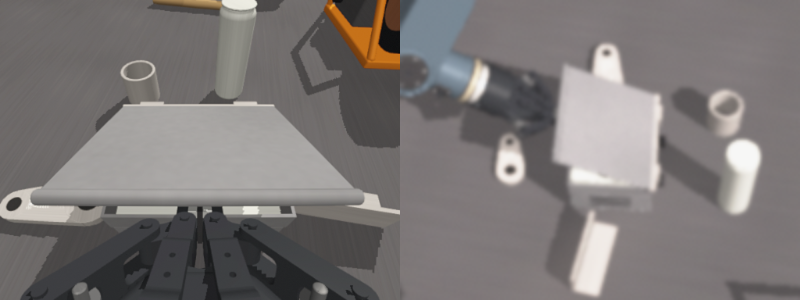

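The cover is up about 0.45 rad, with the bead resting on the fingers at row ~197 of the wrist view. Continuing along the arc.

```bash
python3 -m pendant '[[[0.0082,0,-0.0006,0,0,0,0],[0.0082,0,-0.0006,0,0,0,0],[0.0082,0,-0.0006,0,0,0,0],[0.0082,0,-0.0006,0,0,0,0],[0.0078,0,0.0003,0,0,0,0],[0.0078,0,0.0003,0,0,0,0],[0.0078,0,0.0003,0,0,0,0],[0.0078,0,0.0003,0,0,0,0],[0.0067,0,0.0015,0,0,0,0],[0.0067,0,0.0015,0,0,0,0],[0.0067,0,0.0015,0,0,0,0],[0.0067,0,0.0015,0,0,0,0],[0.0064,0,0.0024,0,0,0,0],[0.0064,0,0.0024,0,0,0,0],[0.0064,0,0.0024,0,0,0,0],[0.0064,0,0.0024,0,0,0,0],[0,0,0,0,0,0,0]]]'
python3 -m pendant '[[[0.006,0,0.0034,0,0,0,0],[0.006,0,0.0034,0,0,0,0],[0.006,0,0.0034,0,0,0,0],[0.006,0,0.0034,0,0,0,0],[0.0054,0,0.0042,0,0,0,0],[0.0054,0,0.0042,0,0,0,0],[0.0054,0,0.0042,0,0,0,0],[0.0054,0,0.0042,0,0,0,0],[0,0,0,0,0,0,0]]]'
python3 - <<'E'
from h import *
from station import eyes
p=tip0-.013*uz-nose*a+.8*(.2659*n-.0004*a)
delta(p,Rt)
d=eyes.snapshot("wrist");d2=eyes.snapshot("scene")
cv2.imwrite("pics/w4.png",np.hstack([cv2.resize(d["pixels"],(400,300)),cv2.resize(d2["pixels"][110:260,150:350],(400,300))])[:,:,::-1])
P=cloud(d2); D=P-hinge; S=D@ux;B=D@ub
k=(abs(B)<.08)&(S>-.2)&(S<.1)&(P[...,2]>.12)&(B>-.09)
# angle of cover from farther part of plate
for b in (-.07,.07):
    kk=k&(abs(B-b)<.02); x=S[kk];z=D[...,2][kk]; print(b,kk.sum(), np.percentile(np.arctan2(z,-x),[10,50,90]).round(2))
E
```

```text
t: 8.2
tcp_pos: [0.5245, -0.0119, 0.2171]
tool_rot: [0.586, 0.667, 0.304, -0.346]
force: [-0.1, -0.3, -1.3]
finger_gap: 0.0
gripper_force: 0.4
t: 9.1
tcp_pos: [0.5189, 0.0287, 0.2328]
tool_rot: [0.585, 0.667, 0.304, -0.346]
force: [-0.4, 0.1, -0.2]
finger_gap: 0.001
gripper_force: 0.1
t 9.1 q [-0.54  0.65  1.65  0.69  1.57 -0.95] F [-0.4  0.1 -0.2] tcp [0.5189 0.0287 0.2328]
shift/0.8 in tool axes [-0.0015  0.0004 -0.0014] m 0.002
turn/0.12 [ 0.014  0.023 -0.009]
-0.07 146 [1.03 1.38 1.41]
0.07 1221 [1.18 1.38 1.52]
```

View pics/w4.png

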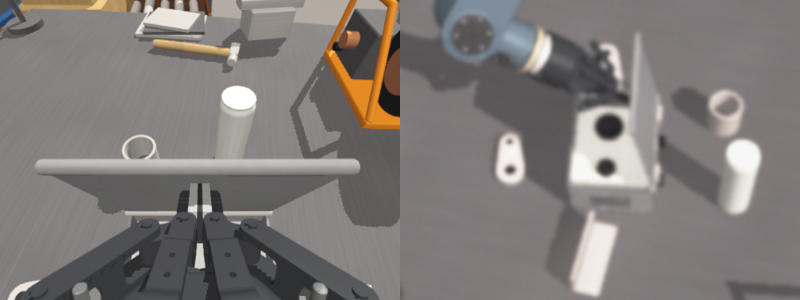

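The cover is at about 1.38 rad, touching the fingertips. The scene crop shows the larger button in the half nearer the robot (609,126) and the smaller at (606,167). Next I ease it past upright.

```bash
python3 -m pendant '[[[0.0031,0,0.0033,0,0,0,0],[0.0031,0,0.0033,0,0,0,0],[0.0031,0,0.0033,0,0,0,0],[0.0031,0,0.0033,0,0,0,0],[0.0031,0,0.0033,0,0,0,0],[0.0031,0,0.0033,0,0,0,0],[0.002,0,0.0028,0,0,0,0],[0.002,0,0.0028,0,0,0,0],[0.002,0,0.0028,0,0,0,0],[0.002,0,0.0028,0,0,0,0],[0.002,0,0.0028,0,0,0,0],[0.002,0,0.0028,0,0,0,0],[0.002,0,0.0028,0,0,0,0],[0.002,0,0.0028,0,0,0,0]]]'
python3 -m pendant '[[[0.0015,0,0.003,0,0,0,0],[0.0015,0,0.003,0,0,0,0],[0.0015,0,0.003,0,0,0,0],[0.0015,0,0.003,0,0,0,0],[0.0015,0,0.003,0,0,0,0],[0.0015,0,0.003,0,0,0,0],[0.0015,0,0.003,0,0,0,0],[0.0015,0,0.003,0,0,0,0],[0,0,0,0,0,0,0],[0,0,0,0,0,0,0],[0,0,0,0,0,0,0],[0,0,0,0,0,0,0]]]'
cat > ang.py <<'E'
from h import *
from station import eyes
d2=eyes.snapshot("scene");np.savez("s5.npz",**d2)
P=cloud(d2); D=P-hinge; S=D@ux;B=D@ub
k=(S>-.2)&(S<.15)&(P[...,2]>.13)&(P[...,2]<.3)
for b in (-.07,.07):
    kk=k&(abs(B-b)<.02); x=S[kk];z=D[...,2][kk]; print(b,kk.sum(), np.percentile(np.arctan2(z,-x),[10,50,90]).round(2))
E
python3 ang.py; python3 -c "
from h import *
delta(tip0-.013*uz-nose*a+.8*(.3124*n+.0665*a),Rt)"
```

```text
t: 10.6
tcp_pos: [0.5136, 0.0712, 0.2357]
tool_rot: [0.586, 0.667, 0.304, -0.346]
force: [-0.2, 0.1, 0.3]
finger_gap: -0.003
gripper_force: 0.0
t: 11.8
tcp_pos: [0.511, 0.0919, 0.2324]
tool_rot: [0.586, 0.667, 0.304, -0.346]
force: [0.3, -0.6, -0.7]
finger_gap: 0.0
gripper_force: 0.0
-0.07 393 [1.41 1.95 2.72]
0.07 161 [1.91 1.94 1.95]
t 11.85 q [-0.45  0.63  1.71  0.76  1.49 -0.92] F [-0.6  0.   0.4] tcp [0.511  0.0919 0.2325]
shift/0.8 in tool axes [-0.0004 -0.0002  0.    ] m 0.0
turn/0.12 [ 0.024  0.029 -0.012]
```

```bash
python3 -m pendant '[[[0,0,-0.02,0,0,0,0],[0,0,-0.03,0,0,0,0],[0,0,-0.04,0,0,0,0],[0,0,-0.04,0,0,0,0],[0,0,-0.04,0,0,0,0],[0,0,-0.04,0,0,0,0],[0,0,-0.04,0,0,0,0],[0,0,0,0,-0.9,0,0],[0,0,0,0,-0.9,0,0],[0,0,0,0,-0.9,0,0],[0,0,0,0,-0.9,0,0],[0,0,0,0,-0.9,0,0],[0,0,0,0,-0.9,0,0],[0,0,0,0,-0.9,0,0],[0,0,0,0,-0.9,0,0],[0,0,0,0,-0.8,0,0],[0,0,0,0,0,0,0]]]'
python3 - <<'E'
from h import *
from station import eyes
c=hinge-.07*ux
Rd=np.c_[np.cross(yt,-uz),yt,-uz]
g=c+.042*ub-.01*ux; print("guess large",g,"small side",c-.042*ub)
delta(np.array([g[0],g[1],.25]),Rd)
for k in("wrist","top","scene"): np.savez(k+"6.npz",**eyes.snapshot(k))
w=load("wrist6")["pixels"];t=load("top6")["pixels"];s=load("scene6")["pixels"]
cv2.imwrite("pics/w6.png",np.hstack([cv2.resize(w,(400,300)),cv2.resize(s[130:230,200:333],(400,300))])[:,:,::-1])
E
```

```text
t: 13.55
tcp_pos: [0.5312, -0.0677, 0.3481]
tool_rot: [0.659, 0.752, -0.001, 0.001]
force: [-0.4, 0.5, 0.0]
finger_gap: -0.005
gripper_force: 0.0
guess large [ 0.48182459 -0.00837706  0.091     ] small side [0.56376887 0.01262614 0.091     ]
t 13.55 q [-0.33  0.3   1.52 -0.    1.32 -0.47] F [-0.4  0.5  0. ] tcp [ 0.5312 -0.0677  0.3481]
shift/0.8 in tool axes [ 0.082  -0.0514  0.1224] m 0.125
turn/0.12 [0.002 0.025 0.004]
```

View pics/w6.png

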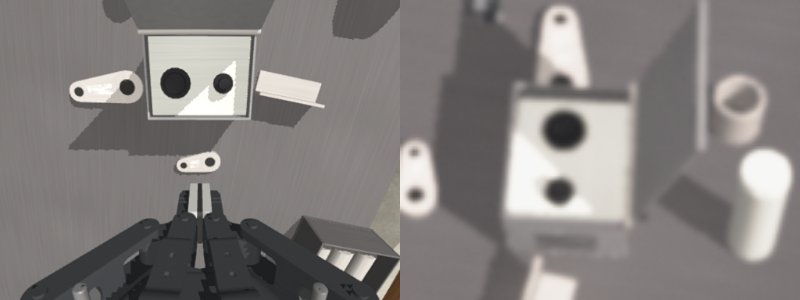

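Wrist view: the cover is open. The large button is at (175,83), on the robot's side beside the lug plate, and the small one at (224,83). In the scene crop they are at (564,129) and (559,190). I'll triangulate the large one.

```bash
python3 - <<'E'
from h import *
rs=[]
for n_,box in(("wrist6",(192,80,260,135)),("scene6",(240,160,265,185))):
    d=load(n_);g=cv2.cvtColor(d["pixels"],cv2.COLOR_RGB2GRAY);x0,y0,x1,y1=box
    m=np.zeros_like(g);m[y0:y1,x0:x1]=(g[y0:y1,x0:x1]<60)
    nl,L,S,C=cv2.connectedComponentsWithStats(m);i=1+np.argmax(S[1:,4]);print(n_,C[i],S[i])
    print(onplane(d,C[i],.076).round(4),onplane(d,C[i],.082).round(4)); 
    P=cloud(d)[L==i]; print("depth: max z",np.nanpercentile(P[:,2],[50,90]).round(4), np.nanmedian(P[P[:,2]>.078],0).round(4))
    rs.append((np.asarray(d["eye"]),(rays(d,C[i])@rot(d).T)[0]))
(e1,r1),(e2,r2)=rs
t=np.linalg.lstsq(np.c_[r1,-r2],e2-e1,rcond=None)[0];print("tri",e1+t[0]*r1,e2+t[1]*r2)
E
```

```text
wrist6 [224.21903052 106.06283662] [ 206   88   37   38 1114]
[[ 0.4807 -0.0104  0.076 ]] [[ 0.4813 -0.01    0.082 ]]
depth: max z [0.0817 0.0836] [ 0.4804 -0.011   0.0828]
scene6 [254.0212766  172.94680851] [249 168  11  11  94]
[[ 0.4843 -0.0097  0.076 ]] [[ 0.4881 -0.0089  0.082 ]]
depth: max z [0.0809 0.0858] [ 0.4853 -0.0084  0.0834]
tri [ 0.48005301 -0.01081517  0.06920053] [ 0.48002351 -0.01059929  0.06918982]
```

```bash
python3 -m pendant '[[[0.02,-0.0132,0.03,0,0,0,0],[0.02,-0.0132,0.03,0,0,0,0],[0.02,-0.0132,0.03,0,0,0,0],[0.02,-0.0132,0.03,0,0,0,0],[0,0,0.03,0,0,0,0],[0,0,0.03,0,0,0,0],[0,0,0.03,0,0,0,0],[0,0,0.03,0,0,0,0],[0,0,0,0,0,0,0],[0,0,0,0,0,0,0]]]'
python3 - <<'E'
from h import *
Rd=np.c_[np.cross(yt,-uz),yt,-uz]
delta(np.array([.481,-.010,.096]),Rd)
E
```

```text
t: 14.7
tcp_pos: [0.4822, -0.0135, 0.1552]
tool_rot: [0.661, 0.751, -0.001, 0.001]
force: [-0.3, 0.6, 0.9]
finger_gap: 0.0
gripper_force: 0.0
t 14.7 q [-0.26  0.48  1.87 -0.    0.79 -0.38] F [-0.3  0.6  0.9] tcp [ 0.4822 -0.0135  0.1552]
shift/0.8 in tool axes [ 0.0047 -0.0009  0.074 ] m 0.059
turn/0.12 [-0.007  0.021 -0.04 ]
```

```bash
python3 -m pendant '[[[0.0047,-0.0009,0.016,0,0,0,0],[0,0,0.016,0,0,0,0],[0,0,0.015,0,0,0,0],[0,0,0.01,0,0,0,0],[0,0,0.006,0,0,0,0],[0,0,0,0,0,0,0],[0,0,0,0,0,0,0],[0,0,0,0,0,0,0]]]'
python3 - <<'E'
from h import *
delta(np.array([.481,-.010,.096]))
E
python3 -m pendant '[[[0,0,0.0025,0,0,0,0],[0,0,0.0025,0,0,0,0],[0,0,0.0025,0,0,0,0],[0,0,0,0,0,0,0],[0,0,0,0,0,0,0]]]'
```

```text
t: 15.5
tcp_pos: [0.4812, -0.0093, 0.1056]
tool_rot: [0.66, 0.751, -0.001, 0.002]
force: [-0.2, 0.1, 0.7]
finger_gap: -0.0
gripper_force: 0.0
t 15.5 q [-0.25  0.57  1.91 -0.    0.65 -0.38] F [-0.2  0.1  0.7] tcp [ 0.4812 -0.0093  0.1056]
shift/0.8 in tool axes [-0.0008 -0.0004  0.012 ] m 0.01
t: 16.0
tcp_pos: [0.4808, -0.0092, 0.0989]
tool_rot: [0.66, 0.751, -0.001, 0.001]
force: [0.4, -0.9, -0.2]
finger_gap: 0.003
gripper_force: 0.0
```

```bash
python3 -m pendant '[[[0,0,0.0025,0,0,0,0],[0,0,0,0,0,0,0],[0,0,0,0,0,0,0]]]'; python3 -m pendant '[[[0,0,0.002,0,0,0,0],[0,0,0,0,0,0,0],[0,0,0,0,0,0,0]]]'
```

```text
t: 16.3
tcp_pos: [0.4808, -0.0092, 0.097]
tool_rot: [0.66, 0.751, -0.001, 0.001]
force: [0.6, 0.1, -0.1]
finger_gap: -0.002
gripper_force: 0.0
t: 16.6
tcp_pos: [0.4809, -0.0092, 0.0956]
tool_rot: [0.66, 0.751, -0.001, 0.001]
force: [0.3, -0.3, 1.8]
finger_gap: -0.0
gripper_force: 0.9
```

Contact is at about z 0.096, as predicted. Pressing down.

```bash
python3 -m pendant '[[[0,0,0.004,0,0,0,0],[0,0,0.004,0,0,0,0],[0,0,0.001,0,0,0,0],[0,0,0,0,0,0,0]]]'
```

```text
t: 17.0
tcp_pos: [0.481, -0.0092, 0.0902]
tool_rot: [0.66, 0.751, -0.001, 0.002]
force: [-3.8, 1.2, 22.0]
finger_gap: -0.002
gripper_force: 11.3
```

```bash
python3 -m pendant '[[[0,0,0,0,0,0,0],[0,0,0,0,0,0,0],[0,0,0,0,0,0,0],[0,0,0,0,0,0,0],[0,0,0,0,0,0,0],[0,0,0,0,0,0,0],[0,0,0,0,0,0,0],[0,0,0,0,0,0,0]]]'; python3 -m pendant '[[[0,0,-0.01,0,0,0,0],[0,0,-0.02,0,0,0,0],[0,0,-0.04,0,0,0,0],[0,0,-0.05,0,0,0,0],[0,0,-0.05,0,0,0,0],[0,0,-0.05,0,0,0,0],[0,0,-0.02,0,0,0,0],[0,0,0,0,0,0,0],[0,0,0,0,0,0,0],[0,0,0,0,0,0,0]]]'
python3 ang.py; python3 - <<'E'
from h import *
from station import eyes
w=eyes.snapshot("wrist")["pixels"];s=load("s5")["pixels"]
cv2.imwrite("pics/w7.png",np.hstack([cv2.resize(w,(400,300)),cv2.resize(s[110:260,150:350],(400,300))])[:,:,::-1])
E
```

```text
t: 17.8
tcp_pos: [0.481, -0.0092, 0.0902]
tool_rot: [0.66, 0.751, -0.001, 0.002]
force: [-3.8, 0.8, 23.1]
finger_gap: -0.002
gripper_force: 11.2
t: 18.8
tcp_pos: [0.4795, -0.0083, 0.2785]
tool_rot: [0.66, 0.751, -0.002, -0.0]
force: [-0.3, -0.1, 0.6]
finger_gap: -0.002
gripper_force: 0.0
-0.07 341 [1.93 1.95 2.74]
0.07 173 [1.92 1.94 1.96]
```

View pics/w7.png

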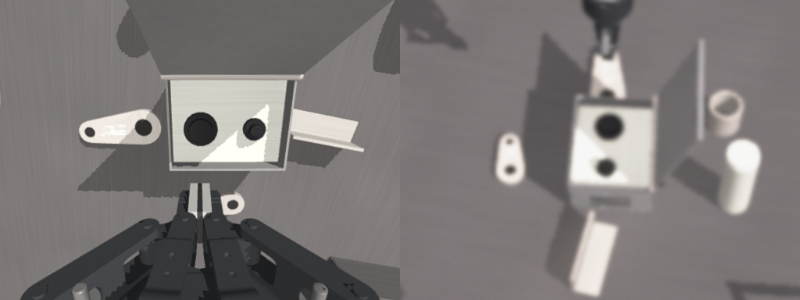

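The cover is open at 1.95 rad, both buttons are up (wrist view (200,128) and (254,129)), the bystanders are where they were and the robot is clear.

```bash
python3 -c "
from station import job
print(job.sign_off())"
```

```text
the job is handed in; nothing more can be done
None
```

The job is handed in: the cover stays open against its stop at about 1.95 rad, the large button was pressed fully down for about a second and released, and the small button and the other items were left untouched, at about 19 s on the robot's clock.

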